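Load a tube carrier and run it out over the viewing mirror

ROBOT

A 7-joint arm with a two-finger parallel gripper is mounted at the origin on the work surface. World frame = base frame: x ahead of the robot, y to its left, z up, the work surface at z = 0. Lengths are in m, angles in rad, forces in N, time in s.
With the tool pointing down it reaches from about 0.35 to 0.9 m from the base axis. Payload 8.1 kg.
Tool frame: the origin (TCP) lies midway between the tips of the shut fingers; the grasp point (between the pads) lies 19 mm behind it; z points along the fingers, y is the line along which they close (so a half turn about z gives the same grasp; the last joint's range is limited). The gripper opens to 92 mm and grips with 3 to 60 N. Pads are 19 mm wide; open, the fingers measure 130 mm over their backs; the gripper's body (75 mm by 190 mm) begins 47 mm behind the grasp point.
Start: joints at [1.167, 0.434, 0.025, 1.573, -0.012, 1.134, -0.075], TCP at [0.185, -0.597, 0.227] pointing down, gripper open.
Joint ranges: [-2.62, 2.62], [-0.44, 2.09], [-1.27, 1.32], [0.08, 2.57], [-1.32, 4.46], [0.12, 2], [-2.74, 2.74]. Speed limits (rad/s): [2.22, 2.22, 3.01, 3.01, 3.14, 3.14, 3.14].

INTERFACE

Orientations are given as a rotation vector (axis times angle).
In Python, from cell import arm gives the robot as it stands.
- The arm moves only by the tool carry_out, never from a script. Its arguments are lists of equal length, an entry for each row: "claw": the finger opening in cm, from 0 to 9.18; "delta_pos": the shift along the tool's x, y, z in cm, a list of three; "angular": the turn, a rotation vector about the tool's x, y, z in rad, a list of three. In form: {"claw": [claw, ...], "delta_pos": [[dx, dy, dz], ...], "angular": [[ax, ay, az], ...]}. A call has 1 to 20 rows; each row shifts and turns the commanded pose from where the row before left it, along the tool's axes as they then stand; what a row does not reach is not made up. A row lasts 1/10 s, in which the tool goes at most 50 mm and 8.59 degrees, less where a joint would pass 70% of its speed; a pose out of reach is approached as far as the arm can. A call with a gripper value outside its range is refused whole. The fingers move at their own pace and stop on an object; "force" is the grip in N (left out, the last holds). Time passes only in rows, so rows that do not move let the fingers close. It gives the time, the measured TCP pose, the force, the opening and the grip force at its end, in the units of the state.
- arm.observe(): the state, without advancing time (a new reading comes with each control period).
- arm.get_image(name): name is "side" or "top" or "wrist"; returns a dict with "frame" (480x640x3 uint8, red, green, blue), "mtx" (3x3 intrinsics, pixels), "dist" ([k1, k2, p1, p2, k3] as OpenCV has them; the pictures are not rectified), "T" (4x4, takes a point from camera to world coordinates). Camera axes: x right, y down, z forward; pixel columns grow to the right and rows downward; lengths in m; the calibration is good to about 2 mm. A picture is of the moment at which its call begins. There is no depth.
- arm.sign_off(): hands the job in; it is judged then, once.
Trained networks look in a picture, given as the dict that the camera call returned (one of the last four; its "shot" number tells which), for a name from the list of things; names that differ only in an ending like _2 or _b are one class to them, and where a whole thing is asked for, a point or a joint stands for the part that bears it (a point fixed in the world has none). Each returns a list of dicts, best first, with "conf" (0 to 1); they miss things now and then, are a little off and sometimes report something else, mostly with a low value. They report only what shows in the picture. A call takes as long as a camera call. They do not tell look-alikes from the thing itself.
- arm.look_for(label, picture): "centre" ([column, row] as shares, 0 to 1, of the picture: columns of its width, rows of its height, amid what is visible of it).
- arm.trace(label, picture): "region" (480x640 bool, what is visible of it) and "centre" ([column, row] as shares, 0 to 1, of the picture: columns of its width, rows of its height, amid what is visible of it).
- arm.place_of(label, picture): "centre" ([column, row] as shares, 0 to 1, of the picture: columns of its width, rows of its height: a listed point, or the origin of a listed thing).
The state is a dict: "clock": time; "joints": joint angles; "dq": joint speeds; "joint_efforts": joint torques, N m; "position": TCP position; "ee_rot": TCP orientation; "force": force on the tool from outside, world axes, zero at the start; "ft_torque": the same for the moment, N m; "width": opening from 0.0 (shut) to 1.0 (fully open); "gripper_force": force on a finger pad.
Only numpy, scipy, OpenCV 4.12 (cv2) and the standard library are available. Lean on these libraries where they do the work, as an engineer would, in place of code of your own. Each camera call takes 0.05 s, during which the arm holds its last target. There are 200 camera calls.

TASK

Take the tall corked tube out of the rack and stand it fully down in the bore of the carrier board while the board is still back on its stand, and let go of the tube. Then slide the board outward along its channel until its outer end is level with the two index posts of the mirror stand, so that the tube is over the mirror: the board overhangs so far that it would tip, so keep hold of it (by the fin at its rear) and finish while still holding it level and still at the posts. Do not lift the board out of its channel or let it tip, and leave everything else on the bench where it is.

Things in the scene. Friction and masses are not known exactly. Their poses are not given: they have to be found in the camera images.
- riser: Fixed dark metal stand 140 (x) x 300 (y) mm, flat top 70 mm above the bench, turned up to 0.3 rad. Origin: centre of its footprint at bench level; +y is outward (roughly world +y), outer edge at y = 150. Two rails 8 wide, 10 high (tops at 80 mm) along y at x = +/-51.5 guide the board with 2.5 mm play each side; open at both ends, nothing holds the board down.
- carrier: Loose white board 90 (x) x 300 (y) x 12 mm, 0.3 to 0.6 kg, lying in the riser's channel, outer end 0 to 35 mm behind the riser's outer edge. Origin: centre of its underside; +y outward, z up. On it: a block 50 x 50 x 40 mm with the bore (centre y = 115) and an upright fin (centre y = -115). It tips once it overhangs more than about 130 mm. Sliding takes a few newtons.
- carrier_end (a point): Middle of the lower edge of the board's outer end (board frame y = +150 mm, z = 0); axes as the board. On the riser it is 70 mm above the bench.
- carrier_handle (a point): Grip point in the board's rear fin: 50 mm wide along the board's x, 12 mm thick along its y (the sliding direction), 42 mm high above the board's top. The point is 26 mm above the board's top, 16 mm below the fin's top. Pinched from above with the fingers closing along the board's y, the board moves with the gripper.
- carrier_bore (a point): Centre of the mouth of the bore, on the block's top face, 52 mm above the board's underside. Upright blind bore, 23 mm across with a 2 mm chamfer at the mouth, 35 mm deep.
- mirror_stand: Fixed grey base 170 x 100 x 8 mm with a round tilted mirror (top under 50 mm, below the board) and two upright steel index posts, 8 mm across, tops 100 mm above the bench, 130 mm apart; in line with the channel, off the riser's outer edge, turned like the riser. Origin: bench level, midway between the posts. The board passes between them, 16 mm free each side.
- mark (a point): Point midway between the centres of the two index posts, 70 mm above the bench (the height of the board's underside); its +y is the outward direction. The board's outer end must come level with it, 160 to 205 mm out from the riser's outer edge.
- rack: Fixed red plastic block 170 (x) x 60 (y) x 55 mm with three wells at x = -50, 0 and +50 mm, each 23 mm across, floor 10 mm above the bench. Origin: centre of its underside. One corked tube stands in each well, in any order.
- tall_tube: The tube to move: glass, 20 mm across, with a cork 23 mm across and 28 mm high on top; 138 mm high overall, 45 g, the tall one of the three (its top is about 148 mm above the bench at the start). Origin: centre of its underside; z along the tube. Grip it by the cork, centre 124 mm above the origin.
- short_tube_a: Bystander: short corked tube in the rack, 20 mm across (cork 23 mm), 83 mm high overall, top about 93 mm above the bench. Origin: centre of its underside.
- short_tube_b: Bystander: the other short corked tube, same sizes.
- beaker: Bystander: loose glass beaker, 70 mm across, 90 mm high, at the far side. Origin: centre of its underside.
- wash_bottle: Bystander: loose white bottle, 64 mm across, 170 mm high, at the right. Origin: centre of its underside.
- dish: Bystander: loose covered clear dish, 92 mm across, 17 mm high, lying beyond the mirror stand. Origin: centre of its underside.
- spatula: Bystander: loose flat steel spatula, 185 mm long, 8 to 18 mm wide, 4 mm thick, lying at the far side. Origin: middle of its underside; y along it.
- timer: Bystander: loose grey bench timer 55 x 65 x 22 mm, lying on the robot's side of the mirror stand. Origin: centre of its underside.
There are look-alikes about, which are no part of the job. Leave any green look-alike of the tall_tube alone.

How it is judged:
On the way, in this order (a step that is already met when the one before it is completed fails the run):
1. the tall tube stands fully down in the carrier's bore, let go, with the board still back on its stand (horizontal distance between tall_tube and carrier_bore below 0.006 m and z of tall_tube in the frame of carrier below 0.024 m and angle between tall_tube's own z axis and vertical below 0.14 rad and contact force between the fingers and tall_tube below 0.1 N and y of carrier_end in the frame of riser below 0.2 m), for 0.2 s.
2. the board's outer end is level with the index posts, the board level and held by the gripper, the tube still in its bore (y of carrier_end in the frame of mark between -0.006 and 0.006 m and angle between carrier's own z axis and vertical below 0.04 rad and height (world z) of carrier_end between 0.064 and 0.078 m and contact force between the fingers and carrier above 0.8 N and contact force between carrier and mirror_stand below 0.3 N and horizontal distance between tall_tube and carrier_bore below 0.006 m and z of tall_tube in the frame of carrier below 0.024 m and angle between tall_tube's own z axis and vertical below 0.14 rad), for 0.2 s.
At the end, for the whole second after the job is handed in: Gripper still on the board (over 0.8 N); its outer end within 6 mm of the line of the posts and 7 mm of its height on the stand, level within 0.04 rad, still, not on the mirror stand; tall tube in the bore: foot within 7 mm of its floor, 6 mm of its axis, upright within 0.14 rad (all of step 2 and linear speed of carrier below 0.01 m/s and linear speed of tall_tube below 0.02 m/s); the arm keeps its last pose, push and grip.
It fails at once if the board tips (more than 0.12 rad) (angle between carrier's own z axis and vertical above 0.12 rad).
It fails at once if the board is lifted more than 15 mm off its stand, out of its channel (z of carrier in the frame of riser above 0.085 m).
It fails at once if a bystander is moved by more than 25 mm or a short tube is pulled out (distance of any of short_tube_a, short_tube_b, beaker, wash_bottle, dish, spatula, timer from where it was at the start of the episode above 0.025 m).
It also fails if it takes over 64 s, if anything falls off the work surface, if the arm or the gripper's body presses on something with over 40 N, if the wrist force passes 120 N, or if a joint passes its speed limit or range.

## Working session

There is one attempt and no reset: what is moved stays moved. The work goes in short steps, Python scripts to look and compute and a tool call to move; the robot and the scene stay as the last step left them, time stands still between calls to the robot, and variables do not carry over. Pictures are saved under pics/ and viewed, at most 13 in all, crops included, and the job is handed in when it is done.

Besides the shell and the picture viewer there is one more tool, called after "Emit:" by a JSON object that holds its "name" and its "arguments". carry_out: Moves the arm, as the interface text tells. Its arguments: {"type":"object","properties":{"claw":{"type":"array","items":{"type":"number"}},"delta_pos":{"type":"array","items":{"type":"array","items":{"type":"number"}}},"angular":{"type":"array","items":{"type":"array","items":{"type":"number"}}},"force":{"type":"number"}},"required":["claw","delta_pos","angular"]}

```bash
mkdir -p pics; cat > h.py <<'E'
import numpy as np, cv2
from cell import arm
from scipy.spatial.transform import Rotation as R
def ray(im,px):
    p=cv2.undistortPoints(np.array([[px]],float),np.array(im["mtx"]),np.array(im["dist"],float))[0,0]
    T=np.array(im["T"]);return T[:3,3],T[:3,:3]@np.r_[p,1]
def onz(im,px,z):
    o,d=ray(im,px);return o+d*(z-o[2])/d[2]
def tri(obs):
    A=0;b=0
    for im,px in obs:
        o,d=ray(im,px);d=d/np.linalg.norm(d);P=np.eye(3)-np.outer(d,d);A=A+P;b=b+P@o
    return np.linalg.solve(A,b)
def proj(im,X):
    T=np.linalg.inv(np.array(im["T"]));return cv2.projectPoints(np.array([X],float),cv2.Rodrigues(T[:3,:3])[0],T[:3,3],np.array(im["mtx"]),np.array(im["dist"],float))[0][0,0]
def save(im,n): cv2.imwrite("pics/"+n,cv2.cvtColor(im["frame"],cv2.COLOR_RGB2BGR))
S=np.array([640,480])
E
python3 - <<'E'
from h import *
np.set_printoptions(precision=4,suppress=True)
a=arm.get_image("side");b=arm.get_image("top");save(a,"s0.png");save(b,"t0.png")
print(arm.observe())
print(a["T"],b["T"])
for l in ["carrier_end","carrier_handle","carrier_bore","mark","riser","rack","tall_tube","mirror_stand","short_tube_a","timer"]:
  for n,i in(("s",a),("t",b)):
    print(l,n,[(np.round(np.array(r["centre"])*S,1),round(r["conf"],2)) for r in arm.place_of(l,i)][:4])
E
```

```text
{'clock': 0.1, 'joints': array([ 1.1674,  0.4351,  0.025 ,  1.574 , -0.0116,  1.134 , -0.0751]), 'dq': array([ 0.0009, -0.0018,  0.0003, -0.0015, -0.0018, -0.0017, -0.0007]), 'joint_efforts': array([  0.004 , -66.9131,   0.9887, -31.5144,  -0.0604,   0.0374,
         0.    ]), 'position': array([ 0.185 , -0.5965,  0.226 ]), 'ee_rot': array([-3.1048, -0.4704,  0.0006]), 'force': array([-0.5482, -0.1946, -0.2441]), 'ft_torque': array([ 0.0141, -0.0015,  0.0071]), 'gripper_force': 0.0, 'width': 0.9986027729489039}
[[-0.8303 -0.439   0.3434  0.2261]
 [-0.5571  0.6337 -0.5367  0.5545]
 [ 0.018  -0.6369 -0.7707  0.9712]
 [ 0.      0.      0.      1.    ]] [[ 0.0164 -0.9839  0.178   0.3164]
 [-0.9998 -0.0151  0.0086 -0.0366]
 [-0.0057 -0.1781 -0.984   1.6207]
 [ 0.      0.      0.      1.    ]]
carrier_end s [(array([364.4, 251. ]), 0.96), (array([322.7, 335. ]), 0.53)]
carrier_end t [(array([336.3, 268.8]), 0.83)]
carrier_handle s [(array([408.8, 169.1]), 0.62), (array([323.6, 350.7]), 0.49)]
carrier_handle t [(array([419.7, 248.6]), 0.64), (array([332.2, 267.3]), 0.5)]
carrier_bore s [(ar
[... 212 characters left out ...]
2]), 0.61)]
riser t [(array([368.2, 264.2]), 0.85), (array([470.3, 253.7]), 0.25)]
rack s [(array([260.5, 437. ]), 0.73)]
rack t [(array([189.4, 279.4]), 0.67)]
tall_tube s [(array([261. , 435.8]), 0.82), (array([319.5, 429.2]), 0.7), (array([168.5, 378.1]), 0.3)]
tall_tube t [(array([191.1, 275.8]), 0.68), (array([165.5, 275.9]), 0.63), (array([213.8, 299.7]), 0.48)]
mirror_stand s [(array([322.5, 350.2]), 0.55)]
mirror_stand t [(array([258.3, 278. ]), 0.67)]
short_tube_a s [(array([279.5, 452.6]), 0.77), (array([234.7, 420.1]), 0.55)]
short_tube_a t [(array([190.2, 259.1]), 0.63), (array([185.1, 294. ]), 0.48)]
timer s [(array([413.9, 304.7]), 0.63)]
timer t [(array([324.9, 311.6]), 0.87)]
```

View pics/s0.png

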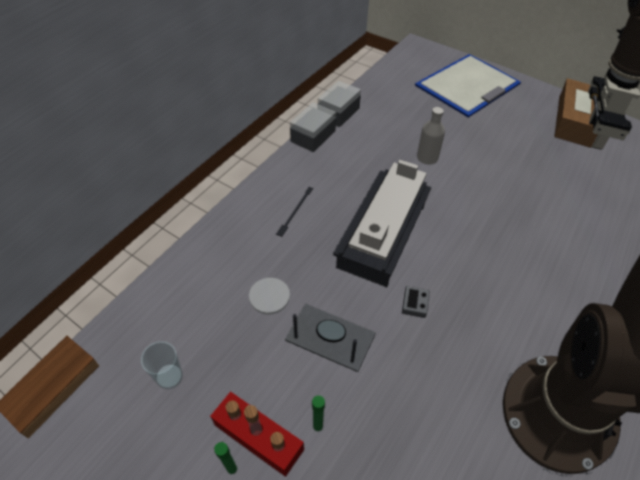

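View pics/t0.png

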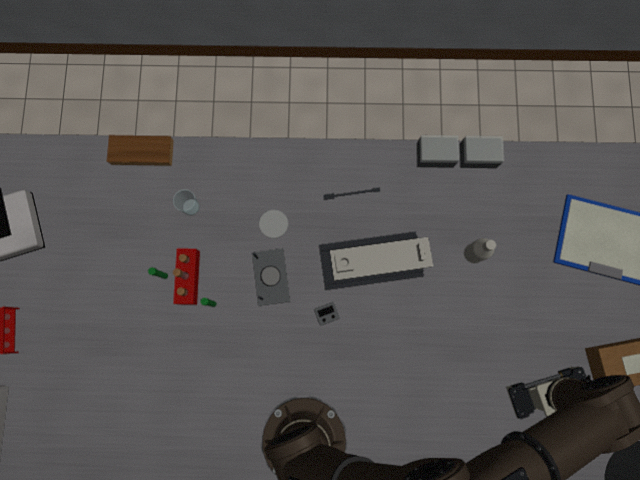

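```bash
python3 - <<'E'
from h import *
np.set_printoptions(precision=4,suppress=True)
a=arm.get_image("side");b=arm.get_image("top")
f={}
for l,z in [("carrier_end",.07),("carrier_handle",.108),("carrier_bore",.122),("mark",.07),("riser",0),("rack",0),("tall_tube",.01),("mirror_stand",0)]:
  pa=arm.place_of(l,a);pb=arm.place_of(l,b)
  if not pa or not pb: print(l,len(pa),len(pb));continue
  pa=np.array(pa[0]["centre"])*S;pb=np.array(pb[0]["centre"])*S
  print(l,"tri",tri([(a,pa),(b,pb)]),"side",onz(a,pa,z),"top",onz(b,pb,z))
E
```

```text
carrier_end tri [ 0.5201 -0.0903  0.062 ] side [ 0.5248 -0.083   0.07  ] top [ 0.5119 -0.0922  0.07  ]
carrier_handle tri [ 0.5581 -0.3341  0.1216] side [ 0.5573 -0.3491  0.108 ] top [ 0.5662 -0.3354  0.108 ]
carrier_bore tri [ 0.5195 -0.1076  0.1308] side [ 0.5244 -0.1142  0.122 ] top [ 0.5189 -0.1085  0.122 ]
mark tri [0.484  0.1437 0.0664] side [0.4833 0.1454 0.07  ] top [0.4834 0.1432 0.07  ]
riser tri [ 0.5348 -0.1992 -0.006 ] side [ 0.5309 -0.1949  0.    ] top [ 0.536  -0.1981  0.    ]
rack tri [0.4771 0.3697 0.0159] side [ 0.4776  0.3655 -0.    ] top [0.4823 0.3751 0.    ]
tall_tube tri [0.4611 0.3996 0.1391] side [0.4769 0.3703 0.01  ] top [0.4925 0.4444 0.01  ]
mirror_stand tri [0.4246 0.2844 0.3164] side [0.4831 0.1477 0.    ] top [0.4814 0.3708 0.    ]
```

Side view: the board runs from the fin (408,169) to the bore block (375,232), with the mirror stand at (330,337). In the red rack the middle cork (250,411) is the tall one: it is shifted up from the midpoint of the other two, and the glass shows below it. The green look-alikes stand outside the rack. The top view agrees, with corks at (182,258), (176,272) and (180,291). Next I'll take wrist looks.

Emit:
{"name": "carry_out", "arguments": {"claw": [9,9,9,9,9,9,9,9,9,9,9,9,9,9,9,9], "delta_pos": [[3.2,-2,-1.2],[3.2,-2,-1.2],[3.2,-2,-1.2],[3.2,-2,-1.2],[3.2,-2,-1.2],[3.2,-2,-1.2],[3.2,-2,-1.2],[3.2,-2,-1.2],[3.2,-2,-1.2],[3.2,-2,-1.2],[3.2,-2,-1.2],[3.2,-2,-1.2],[3.2,-2,-1.2],[3.2,-2,-1.2],[0,0,0],[0,0,0]], "angular": [[0,0,0],[0,0,0],[0,0,0],[0,0,0],[0,0,0],[0,0,0],[0,0,0],[0,0,0],[0,0,0],[0,0,0],[0,0,0],[0,0,0],[0,0,0],[0,0,0],[0,0,0.13],[0,0,0]]}}

```text
clock: 3.6
position: [0.5308, -0.1958, 0.3948]
ee_rot: [3.13, 0.268, 0.0]
force: [0.4, -0.5, -0.2]
width: 0.982
gripper_force: 0.0
```

```bash
cat >> h.py <<'E'
def look(names,tag,cam="wrist"):
    a=arm.get_image(cam);save(a,tag);print(arm.observe()["position"],R.from_rotvec(arm.observe()["ee_rot"]).as_matrix()[:,0])
    for l,z in names:
        for r in arm.place_of(l,a)[:3]:
            px=np.array(r["centre"])*S;print(l,round(r["conf"],2),px.round(1),onz(a,px,z).round(4))
    return a
E
python3 - <<'E'
from h import *
np.set_printoptions(precision=4,suppress=True)
a=look([("carrier_end",.07),("carrier_handle",.108),("carrier_bore",.122),("mark",.07),("riser",0),("mirror_stand",0),("wash_bottle",0)],"w1.png")
print(a["T"])
E
```

```text
[ 0.53   -0.1969  0.3946] [ 0.9851  0.1723 -0.0005]
carrier_end 0.93 [226.4 182.3] [ 0.5174 -0.0754  0.07  ]
carrier_handle 0.68 [547.7 194.3] [ 0.5748 -0.4587  0.108 ]
carrier_handle 0.63 [447. 192.] [ 0.5564 -0.3388  0.108 ]
carrier_bore 0.57 [246.6 193.4] [ 0.5178 -0.1108  0.122 ]
riser 0.33 [247.8 191.8] [ 0.4965 -0.0919  0.    ]
mirror_stand 0.65 [ 83.5 173.4] [0.4837 0.1486 0.    ]
wash_bottle 0.83 [546.8 193.4] [ 0.5692 -0.5238  0.    ]
[[ 0.1691 -0.9478 -0.2703  0.6026]
 [-0.9856 -0.1625 -0.0469 -0.1829]
 [ 0.0005  0.2743 -0.9616  0.553 ]
 [ 0.      0.      0.      1.    ]]
```

View pics/w1.png

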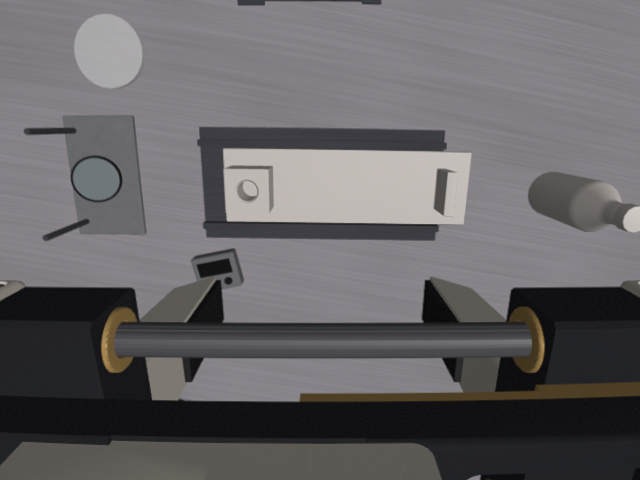

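The wrist view shows the bore mouth at (250,189), the fin at (448,192), and the outer edge of the riser on the left, with the mirror posts beyond it. Next, the rack.

Emit:
{"name": "carry_out", "arguments": {"claw": [6,6,6,6,6,6,6,6,6,6,6,6,6,6,6], "delta_pos": [[0.35,-4.1,0],[0.35,-4.1,0],[0.35,-4.1,0],[0.35,-4.1,0],[0.35,-4.1,0],[0.35,-4.1,0],[0.35,-4.1,0],[0.35,-4.1,0],[0.35,-4.1,0],[0.35,-4.1,0],[0.35,-4.1,0],[0.35,-4.1,0],[0.35,-4.1,0],[0.35,-4.1,0],[0,0,0]], "angular": [[0,0,0],[0,0,0],[0,0,0],[0,0,0],[0,0,0],[0,0,0],[0,0,0],[0,0,0],[0,0,0],[0,0,0],[0,0,0],[0,0,0],[0,0,0],[0,0,0],[0,0,0]]}}

```text
clock: 5.5
position: [0.478, 0.3828, 0.3937]
ee_rot: [-3.126, -0.28, 0.004]
force: [1.1, -0.6, 0.3]
width: 0.658
gripper_force: 0.0
```

```bash
python3 - <<'E'
from h import *
np.set_printoptions(precision=4,suppress=True)
a=look([("rack",0),("tall_tube",.01),("short_tube_a",.01),("mark",.07),("mirror_stand",0)],"w2.png")
# red top corners
E
```

```text
[0.4794 0.3799 0.3939] [ 0.9846  0.175  -0.0017]
rack 0.92 [330.6 180. ] [0.4795 0.3726 0.    ]
tall_tube 0.98 [376.9 241.8] [0.4038 0.2896 0.01  ]
tall_tube 0.96 [328.9 181.8] [0.4779 0.375  0.01  ]
tall_tube 0.59 [280.5 169.3] [0.4831 0.4446 0.01  ]
short_tube_a 0.76 [336.6 148.6] [0.5247 0.3729 0.01  ]
short_tube_a 0.57 [325.  215.8] [0.4287 0.3716 0.01  ]
mark 0.76 [502.  217.5] [0.481  0.1485 0.07  ]
mirror_stand 0.96 [482. 208.] [0.4793 0.1464 0.    ]
```

View pics/w2.png

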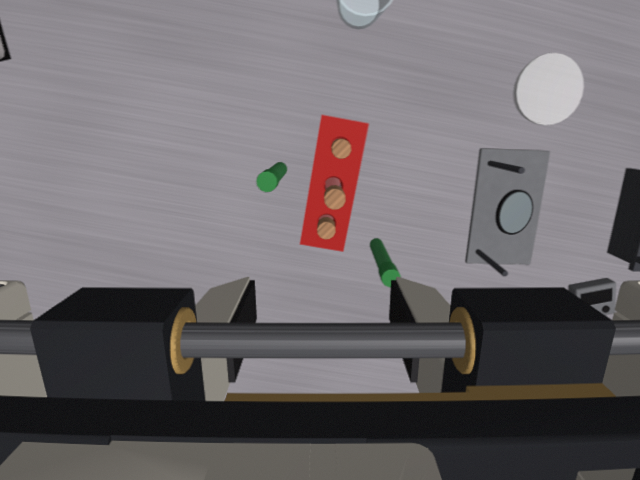

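The middle cork, at (334,198), is the tall tube. The green tubes at (267,181) and (388,275) stand clear of it. I'll measure the cork top accurately.

```bash
cat >> h.py <<'E'
def blob(im,c,r,f):
    x,y=map(int,c);s=im["frame"][y-r:y+r,x-r:x+r].astype(float);m=f(s)
    n,l,st,ce=cv2.connectedComponentsWithStats(m.astype(np.uint8));k=l[r,r] or 1+np.argmax(st[1:,4]);yy,xx=np.nonzero(l==k)
    (cx,cy),rad=cv2.minEnclosingCircle(np.c_[xx,yy].astype(np.float32));print("blob",ce[k]+[x-r,y-r],(cx+x-r,cy+y-r),rad);return ce[k]+[x-r,y-r]
def totool(d): 
    return R.from_rotvec(arm.observe()["ee_rot"]).as_matrix().T@d*100
E
python3 - <<'E'
from h import *
np.set_printoptions(precision=4,suppress=True)
a=arm.get_image("wrist")
c=blob(a,(335,198),16,lambda s:(s[...,0]>130)&(s[...,1]>75))
X=onz(a,c,.147);print(X)
b=arm.get_image("top");pb=blob(b,(176,272),8,lambda s:(s[...,0]>100)&(s[...,1]>60)&(s[...,0]-s[...,1]>10))
print(onz(b,pb,.147))
p=arm.observe()["position"];print(p,totool(X-p),R.from_rotvec(arm.observe()["ee_rot"]).as_matrix())
g=onz(a,(267,181),.14);print("green",g)
E
```

```text
blob [326.682  201.7344] (325.71999979019165, 201.72800064086914) 10.415106773376465
[0.4792 0.3708 0.147 ]
blob [176.     271.4894] (176.0, 270.5) 4.609872341156006
[0.482  0.3732 0.147 ]
[0.4815 0.3759 0.395 ] [-0.3261  0.4551 24.8017] [[ 0.9858  0.168   0.0007]
 [ 0.168  -0.9858 -0.0002]
 [ 0.0006  0.0004 -1.    ]]
green [0.4896 0.4375 0.14  ]
```

Emit:
{"name": "carry_out", "arguments": {"claw": [4.5,4.5,4.5,4.5,4.5,4.5,4.5], "delta_pos": [[-0.2,0.4,4],[0,0,4],[0,0,4],[0,0,4],[0,0,2],[0,0,0],[0,0,0]], "angular": [[0,0,0],[0,0,0],[0,0,0],[0,0,0],[0,0,0],[0,0,0],[0,0,0]]}}

```text
clock: 6.6
position: [0.4801, 0.3728, 0.2156]
ee_rot: [-3.13, -0.267, -0.001]
force: [0.5, 0.1, 0.2]
width: 0.489
gripper_force: 0.0
```

```bash
python3 - <<'E'
from h import *
np.set_printoptions(precision=4,suppress=True)
a=arm.get_image("wrist");save(a,"w3.png")
p=arm.observe()["position"];px=proj(a,[.48,.372,.148]);print(p,px)
for r in arm.place_of("tall_tube",a)[:3]: print(r["conf"],onz(a,np.array(r["centre"])*S,.01))
E
```

```text
[0.4803 0.3733 0.2164] [324.325  251.0529]
0.89 [0.4781 0.3749 0.01  ]
0.7 [0.4857 0.4455 0.01  ]
```

View pics/w3.png

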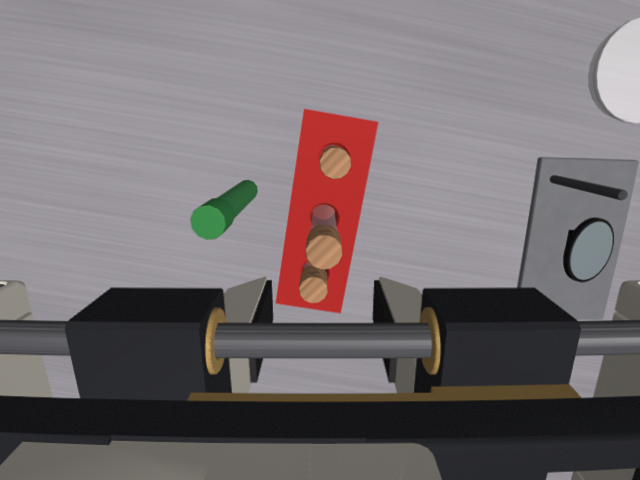

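The cork top at (324,252) matches the prediction to 1 px, so I'll descend and grip.

Emit:
{"name": "carry_out", "arguments": {"claw": [4.5,4.5,4.5,4.5,4.5,1.5,1.5,1.5,1.5,1.5,1.5,1.5], "delta_pos": [[0,0.1,3],[0,0,3],[0,0,3],[0,0,1],[0,0,0],[0,0,0],[0,0,0],[0,0,0],[0,0,0],[0,0,0],[0,0,0],[0,0,0]], "angular": [[0,0,0],[0,0,0],[0,0,0],[0,0,0],[0,0,0],[0,0,0],[0,0,0],[0,0,0],[0,0,0],[0,0,0],[0,0,0],[0,0,0]], "force": 15}}

```text
clock: 7.9
position: [0.4804, 0.3725, 0.1159]
ee_rot: [-3.129, -0.267, -0.003]
force: [-0.6, 0.4, 6.0]
width: 0.25
gripper_force: 15.0
```

Emit:
{"name": "carry_out", "arguments": {"claw": [1.5,1.5,1.5,1.5,1.5,1.5,1.5,1.5,1.5,1.5,1.5,1.5,1.5,1.5,1.5,1.5,1.5], "delta_pos": [[0,0,-2],[0,0,-4],[0,0,-4],[0,0,-4],[0,0,-3],[-0.4,3.8,0],[-0.4,3.8,0],[-0.4,3.8,0],[-0.4,3.8,0],[-0.4,3.8,0],[-0.4,3.8,0],[-0.4,3.8,0],[-0.4,3.8,0],[-0.4,3.8,0],[-0.4,3.8,0],[-0.4,3.8,0],[0,0,0]], "angular": [[0,0,0],[0,0,0],[0,0,0],[0,0,0],[0,0,0],[0,0,0],[0,0,0],[0,0,0],[0,0,0],[0,0,0],[0,0,0],[0,0,0],[0,0,0],[0,0,0],[0,0,0],[0,0,0],[0,0,0]]}}

```text
clock: 9.6
position: [0.5072, -0.0539, 0.2846]
ee_rot: [3.129, 0.255, -0.001]
force: [-0.3, -0.5, -1.1]
width: 0.246
gripper_force: 15.0
```

```bash
python3 - <<'E'
from h import *
np.set_printoptions(precision=4,suppress=True)
a=look([("carrier_bore",.122),("carrier_end",.07),("carrier_handle",.108),("tall_tube",.18),("mark",.07)],"w4.png")
cv2.imwrite("pics/w4.png",cv2.cvtColor(a["frame"],cv2.COLOR_RGB2BGR))
E
```

```text
[ 0.5072 -0.0505  0.2847] [ 0.9864  0.1646 -0.0004]
carrier_bore 0.78 [390.8 212.8] [ 0.5195 -0.1109  0.122 ]
carrier_end 0.77 [345.2 199.1] [ 0.5161 -0.0752  0.07  ]
carrier_handle 0.82 [636.6 209.8] [ 0.557  -0.3383  0.108 ]
tall_tube 0.8 [ 28.5 237.6] [0.4706 0.1574 0.18  ]
tall_tube 0.77 [320.2 236.6] [ 0.5054 -0.0524  0.18  ]
```

View pics/w4.png

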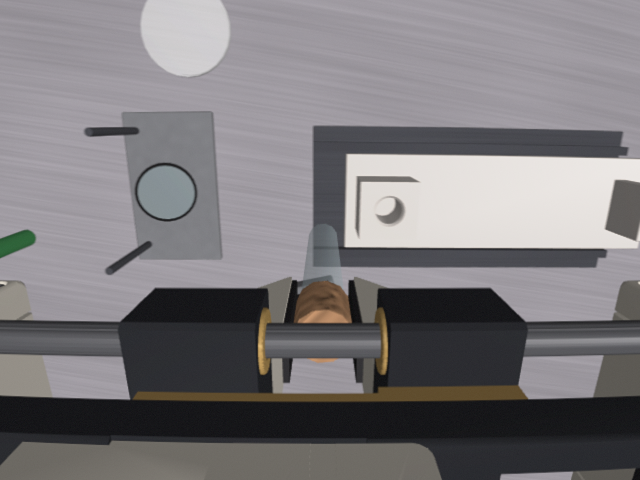

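The bore mouth shows at (390,210), and the tube hangs upright with its foot at about (322,230). I'll move over the bore and check before inserting.

Emit:
{"name": "carry_out", "arguments": {"claw": [1.5,1.5,1.5,1.5,1.5,1.5], "delta_pos": [[0.1,3,0],[0.1,3.1,0],[0,0,2],[0,0,1.5],[0,0,0],[0,0,0]], "angular": [[0,0,0],[0,0,0],[0,0,0],[0,0,0],[0,0,0],[0,0,0]]}}

```text
clock: 10.5
position: [0.5199, -0.1063, 0.2501]
ee_rot: [-3.13, -0.27, 0.0]
force: [-0.8, 0.5, 0.1]
width: 0.245
gripper_force: 15.0
```

```bash
python3 - <<'E'
from h import *
np.set_printoptions(precision=4,suppress=True)
a=look([("carrier_bore",.122),("tall_tube",.143)],"w5f.png")
p=arm.observe()["position"];print(proj(a,[.5192,-.1105,.122]),proj(a,[p[0],p[1],p[2]-.106]))
s=look([("carrier_bore",.122),("tall_tube",.143)],"s5.png","side")
A=cv2.resize(a["frame"][130:330,220:420],(400,400),interpolation=cv2.INTER_CUBIC)
c=proj(s,[.5192,-.1105,.13]).astype(int);print(c)
B=cv2.resize(s["frame"][c[1]-65:c[1]+35,c[0]-50:c[0]+50],(400,400),interpolation=cv2.INTER_CUBIC)
cv2.imwrite("pics/c5.png",np.hstack([A,B])[...,::-1])
E
```

```text
[ 0.5202 -0.1065  0.2505] [0.9852 0.1713 0.0009]
carrier_bore 0.62 [330.5 228.1] [ 0.5195 -0.1122  0.122 ]
tall_tube 0.75 [320.7 236.8] [ 0.5173 -0.1051  0.143 ]
[328.1859 228.1306] [323.7836 233.7858]
[ 0.5203 -0.107   0.2507] [0.9854 0.1705 0.0015]
carrier_bore 0.67 [235.5 421.9] [0.4968 0.3957 0.122 ]
carrier_bore 0.66 [375.1 224.8] [ 0.5249 -0.1189  0.122 ]
tall_tube 0.71 [373.3 226.7] [ 0.518  -0.0953  0.143 ]
tall_tube 0.65 [318.4 428.7] [0.3711 0.3307 0.143 ]
tall_tube 0.56 [231.1 470.6] [0.4457 0.4652 0.143 ]
[375 225]
```

View pics/c5.png

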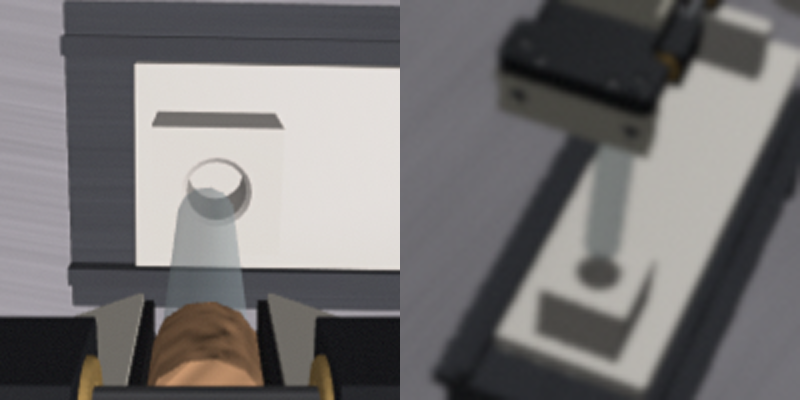

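The bore centre is at about px (329.5,226) and the tube foot is at (324,236), about 5 mm away in -y. I'll correct that and begin inserting.

Emit:
{"name": "carry_out", "arguments": {"claw": [1.5,1.5,1.5,1.5,1.5,1.5,1.5,1.5], "delta_pos": [[-0.1,0.5,0],[0,0,0],[0,0,0.6],[0,0,0.6],[0,0,0.6],[0,0,0.6],[0,0,0.6],[0,0,0]], "angular": [[0,0,0],[0,0,0],[0,0,0],[0,0,0],[0,0,0],[0,0,0],[0,0,0],[0,0,0]]}}

```text
clock: 11.6
position: [0.5194, -0.112, 0.2188]
ee_rot: [-3.129, -0.268, 0.001]
force: [0.6, 1.4, -1.1]
width: 0.247
gripper_force: 15.0
```

Emit:
{"name": "carry_out", "arguments": {"claw": [1.5,1.5,1.5,1.5,1.5,1.5], "delta_pos": [[0,0,0.6],[0,0,0.6],[0,0,0.6],[0,0,0.4],[0,0,0.2],[0,0,0]], "angular": [[0,0,0],[0,0,0],[0,0,0],[0,0,0],[0,0,0],[0,0,0]]}}

```text
clock: 12.2
position: [0.5194, -0.1123, 0.1953]
ee_rot: [-3.13, -0.268, 0.001]
force: [0.5, 1.5, -1.5]
width: 0.246
gripper_force: 15.0
```

Emit:
{"name": "carry_out", "arguments": {"claw": [1.5,1.5,4.5,4.5,4.5,4.5,4.5,4.5], "delta_pos": [[0,0,0.2],[0,0,0],[0,0,0],[0,0,0],[0,0,0],[0,0,0],[0,0,0],[0,0,0]], "angular": [[0,0,0],[0,0,0],[0,0,0],[0,0,0],[0,0,0],[0,0,0],[0,0,0],[0,0,0]]}}

```text
clock: 13.0
position: [0.5196, -0.1124, 0.1938]
ee_rot: [3.13, 0.268, 0.0]
force: [0.7, 0.1, -0.2]
width: 0.492
gripper_force: 0.0
```

Emit:
{"name": "carry_out", "arguments": {"claw": [4.5,4.5,4.5,4.5,4.5,4.5,4.5,4.5,4.5,4.5,4.5], "delta_pos": [[0,0,-2],[0,0,-4],[0,0,-4],[0,0,-1],[0,4,0],[0,4,0],[0,4,0],[0,4,0],[0,3,0],[0,0,0],[0,0,0]], "angular": [[0,0,0],[0,0,0],[0,0,0],[0,0,0],[0,0,0],[0,0,0],[0,0,0],[0,0,0],[0,0,0],[0,0,0],[0,0,0]]}}

```text
clock: 14.1
position: [0.5516, -0.2999, 0.3028]
ee_rot: [-3.129, -0.266, 0.002]
force: [-0.2, 0.8, 0.7]
width: 0.487
gripper_force: 0.0
```

```bash
python3 - <<'E'
from h import *
np.set_printoptions(precision=4,suppress=True)
a=look([("carrier_bore",.122),("tall_tube",.087),("carrier_handle",.108),("carrier_end",.07),("mark",.07)],"w6.png")
b=look([("carrier_bore",.122),("tall_tube",.087),("carrier_handle",.108),("carrier_end",.07),("mark",.07)],"t6.png","top")
for n,i in(("w",a),("t",b)):
  print(n,[proj(i,[.5197,-.1117,z]).round(1) for z in (.087,.225)])
E
```

```text
[ 0.5519 -0.2986  0.3032] [ 0.9854  0.1705 -0.0004]
carrier_bore 0.79 [112.3 212.4] [ 0.519  -0.1105  0.122 ]
carrier_bore 0.17 [120.  289.7] [ 0.4431 -0.1192  0.122 ]
tall_tube 0.93 [126.6 205.2] [ 0.518  -0.1065  0.087 ]
carrier_handle 0.71 [365.7 206.9] [ 0.5598 -0.3387  0.108 ]
carrier_handle 0.6 [113.8 213.1] [ 0.5142 -0.1046  0.108 ]
[ 0.552  -0.2988  0.304 ] [0.9853 0.1711 0.0003]
carrier_bore 0.92 [345.9 263.4] [ 0.5164 -0.1156  0.122 ]
tall_tube 0.55 [343.5 266.4] [ 0.5119 -0.1103  0.087 ]
tall_tube 0.49 [213.  300.6] [0.404  0.2748 0.087 ]
tall_tube 0.46 [162.7 275. ] [0.4776 0.429  0.087 ]
carrier_handle 0.7 [418.6 250. ] [ 0.5616 -0.3314  0.108 ]
carrier_handle 0.67 [190.9 205.8] [0.6859 0.3519 0.108 ]
carrier_end 0.68 [369.9 262.8] [ 0.5263 -0.1909  0.07  ]
carrier_end 0.65 [334.8 267.9] [ 0.5091 -0.0848  0.07  ]
carrier_end 0.52 [344.7 263.1] [ 0.5242 -0.1147  0.07  ]
mark 0.77 [255.7 276.8] [0.4783 0.1532 0.07  ]
w [array([131.7, 204.4]), array([ 34. , 245.2])]
t [array([344. , 263.8]), array([346.5, 257.2])]
```

View pics/w6.png

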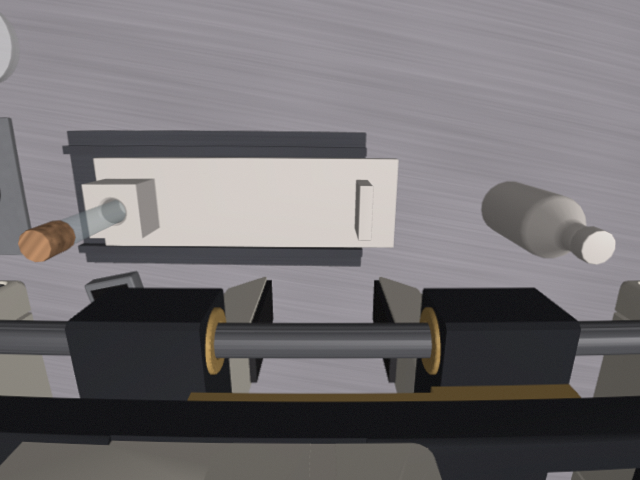

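The tube is seated, with the cork top at (38,242) as predicted. The fin is at (366,210), clear of the bottle. I'll go down on the fin.

Emit:
{"name": "carry_out", "arguments": {"claw": [4.5,4.5,4.5,4.5,4.5,4.5,4.5,4.5,4.5], "delta_pos": [[0,4,0],[0,0,4],[0,0,4],[0,0,4],[0,0,4],[0,0,3],[0,0,2],[0,0,0],[0,0,0]], "angular": [[0,0,0],[0,0,0],[0,0,0],[0,0,0],[0,0,0],[0,0,0],[0,0,0],[0,0,0],[0,0,0]]}}

```text
clock: 15.6
position: [0.5589, -0.3391, 0.0942]
ee_rot: [-3.13, -0.268, -0.0]
force: [0.4, -0.5, 0.8]
width: 0.494
gripper_force: 0.0
```

Emit:
{"name": "carry_out", "arguments": {"claw": [4.5,4.5,0.5,0.5,0.5,0.5,0.5,0.5,0.5,0.5,0.5,0.5], "delta_pos": [[0,0,0.4],[0,0,0],[0,0,0],[0,0,0],[0,0,0],[0,0,0],[0,0,0],[0,0,0],[0,0,0],[0,0,0],[0,0,0],[0,0,0]], "angular": [[0,0,0],[0,0,0],[0,0,0],[0,0,0],[0,0,0],[0,0,0],[0,0,0],[0,0,0],[0,0,0],[0,0,0],[0,0,0],[0,0,0]], "force": 45}}

```text
clock: 16.8
position: [0.5589, -0.3386, 0.0898]
ee_rot: [-3.13, -0.268, -0.0]
force: [-0.1, 3.6, 2.2]
width: 0.128
gripper_force: 45.0
```

```bash
python3 - <<'E'
from h import *
np.set_printoptions(precision=4,suppress=True)
a=look([("carrier_bore",.122),("tall_tube",.087),("carrier_end",.07),("riser",0),("mark",.07),("mirror_stand",0)],"s7.png","side")
b=look([("carrier_bore",.122),("carrier_end",.07),("riser",0),("mark",.07),("mirror_stand",0)],"t7.png","top")
print(arm.observe()["width"]*9.18,arm.observe()["force"],arm.observe()["ee_rot"])
E
```

```text
[ 0.5589 -0.3386  0.0898] [0.9854 0.1702 0.0003]
carrier_bore 0.66 [375.2 224.9] [ 0.5246 -0.1188  0.122 ]
carrier_bore 0.51 [261.7 440. ] [0.4415 0.3946 0.122 ]
tall_tube 0.9 [318.3 428.2] [0.3815 0.315  0.087 ]
tall_tube 0.59 [377.3 238. ] [ 0.5133 -0.1154  0.087 ]
tall_tube 0.47 [426.6 158.3] [ 0.5408 -0.4245  0.087 ]
carrier_end 0.86 [368.  250.4] [ 0.518  -0.0849  0.07  ]
riser 0.74 [380.5 236.8] [ 0.5369 -0.1893  0.    ]
riser 0.23 [322.7 332.7] [0.5062 0.1141 0.    ]
mark 0.89 [322.4 339.1] [0.4785 0.1581 0.07  ]
mirror_stand 0.83 [326.3 351.8] [0.4746 0.1474 0.    ]
mirror_stand 0.55 [374.7 237.4] [ 0.5477 -0.1793  0.    ]
mirror_stand 0.17 [409.  169.1] [ 0.5927 -0.4501  0.    ]
[ 0.5589 -0.3387  0.0898] [0.9854 0.1702 0.0003]
carrier_bore 0.78 [348.7 266.1] [ 0.5085 -0.1237  0.122 ]
carrier_end 0.8 [334.1 268.1] [ 0.5085 -0.0827  0.07  ]
carrier_end 0.19 [355.9 192.4] [ 0.7457 -0.1481  0.07  ]
riser 0.92 [369.  263.3] [ 0.5342 -0.1951  0.    ]
mark 0.63 [258.5 277.4] [0.4767 0.1447 0.07  ]
mark 0.46 [184.6 290.3] [0.4344 0.3652 0.07  ]
mirror_stand 0.78 [260.3 278.7] [0.4799 0.1471 0.    ]
1.146455515333529 [0.7128 4.4787 4.0733] [-3.1298 -0.2683 -0.0004]
```

```bash
python3 - <<'E'
from h import *
from scipy.optimize import least_squares
np.set_printoptions(precision=4,suppress=True)
w=arm.get_image("wrist")
Tw=np.array(w["T"]);o=arm.observe()
def P(p,x):
    x=np.array(x)/np.linalg.norm(x);M=np.eye(4);z=np.array([0,0,-1.]);z-=x*(x@z);z/=np.linalg.norm(z)
    M[:3,:3]=np.c_[x,np.cross(z,x),z];M[:3,3]=p;return M
M=np.eye(4);M[:3,:3]=R.from_rotvec(o["ee_rot"]).as_matrix();M[:3,3]=o["position"]
X=np.linalg.inv(M)@Tw
V={"w1":(([.53,-.1969,.3946],[.9851,.1723,-.0005]),[(20,120,78,142),(40,215,92,245)]),
"w2":(([.4794,.3799,.3939],[.9846,.175,-.0017]),[(483,155,530,178),(470,245,512,280)]),
"w4":(([.5072,-.0505,.2847],[.9864,.1646,-.0004]),[(80,120,142,142),(100,235,156,280)])}
obs=[]
for n,(ps,bx) in V.items():
    f=cv2.cvtColor(cv2.imread(f"pics/{n}.png"),cv2.COLOR_BGR2RGB)
    im=dict(mtx=w["mtx"],dist=w["dist"],T=P(*ps)@X)
    for k,(x0,y0,x1,y1) in enumerate(bx):
        m=f[y0:y1,x0:x1].max(2)<65
        n_,l,st,ce=cv2.connectedComponentsWithStats(m.astype(np.uint8));j=1+np.argmax(st[1:,4])
        yy,xx=np.nonzero(l==j);r=cv2.minAreaRect(np.c_[xx,yy].astype(np.float32))
        c=np.array(r[0])+[x0,y0];print(n,k,c,r[1]);obs.append((im,k,c))
def res(v,sel):
    return np.concatenate([(proj(i,[v[2*k],v[2*k+1],.008])+proj(i,[v[2*k],v[2*k+1],.1]))/2-c for i,k,c in sel])
for sel in (obs,obs[:2],obs[2:4],obs[4:]):
    s=least_squares(res,[.545,.157,.42,.135],args=(sel,));v=s.x.reshape(2,2)
    d=v[0]-v[1];print(v,"sep",np.linalg.norm(d),"yaw",np.arctan2(d[1],d[0]),"mark",v.mean(0),abs(s.fun).max())
p=o["position"];print(p)
E
```

```text
w1 0 [ 51.5 130.5] (5.0, 47.0)
w1 1 [ 67.2759 228.6897] (4.828078746795654, 44.938270568847656)
w2 0 [503.8235 165.7059] (32.49977493286133, 5.820855140686035)
w2 1 [489.599  260.9901] (34.96879577636719, 4.854823112487793)
w4 0 [114.  131.5] (7.0, 46.0)
w4 1 [130.1115 255.879 ] (6.067560195922852, 47.3626594543457)
[[0.5443 0.1586]
 [0.4171 0.1387]] sep 0.12878037966871791 yaw 0.1554283757449645 mark [0.4807 0.1486] 3.6711762392608875
[[0.5427 0.1553]
 [0.4151 0.1349]] sep 0.1291596302174995 yaw 0.15850449129277538 mark [0.4789 0.1451] 5.684341886080802e-14
[[0.5463 0.156 ]
 [0.4184 0.1366]] sep 0.12938951655863287 yaw 0.15073863771256588 mark [0.4824 0.1463] 5.684341886080802e-14
[[0.5437 0.1623]
 [0.4172 0.1424]] sep 0.12813954624108215 yaw 0.15563844748765446 mark [0.4804 0.1523] 5.684341886080802e-14
[ 0.5589 -0.3387  0.0898]
```

Estimates: mark ≈ (0.481, 0.1465), channel yaw ≈ 0.156, slide ≈ 226 mm. I'll start by aligning yaw and sliding part of the way.

Emit:
{"name": "carry_out", "arguments": {"claw": [0.5,0.5,0.5,0.5,0.5,0.5,0.5,0.5,0.5,0.5], "delta_pos": [[0,0,0],[0,-0.3,0],[0,-0.6,0],[0,-0.8,0],[0,-0.8,0],[0,-0.8,0],[0,-0.8,0],[0,-0.6,0],[0,-0.3,0],[0,0,0]], "angular": [[0,0,0.014],[0,0,0],[0,0,0],[0,0,0],[0,0,0],[0,0,0],[0,0,0],[0,0,0],[0,0,0],[0,0,0]], "force": 55}}

```text
clock: 18.5
position: [0.5509, -0.2884, 0.0898]
ee_rot: [-3.131, -0.247, 0.0]
force: [-0.8, 1.4, 5.1]
width: 0.124
gripper_force: 55.0
```

Emit:
{"name": "carry_out", "arguments": {"claw": [0.5,0.5,0.5,0.5,0.5,0.5,0.5,0.5,0.5,0.5,0.5,0.5,0.5,0.5,0.5,0.5], "delta_pos": [[0,-0.3,0],[0,-0.6,0],[0,-0.8,0],[0,-0.8,0],[0,-0.8,0],[0,-0.8,0],[0,-0.8,0],[0,-0.8,0],[0,-0.8,0],[0,-0.8,0],[0,-0.8,0],[0,-0.8,0],[0,-0.8,0],[0,-0.6,0],[0,-0.3,0],[0,0,0]], "angular": [[0,0,0],[0,0,0],[0,0,0],[0,0,0],[0,0,0],[0,0,0],[0,0,0],[0,0,0],[0,0,0],[0,0,0],[0,0,0],[0,0,0],[0,0,0],[0,0,0],[0,0,0],[0,0,0]]}}

```text
clock: 20.1
position: [0.5342, -0.1838, 0.0898]
ee_rot: [-3.131, -0.247, 0.001]
force: [-0.1, 0.3, 6.0]
width: 0.125
gripper_force: 55.0
```

```bash
python3 - <<'E'
from h import *
np.set_printoptions(precision=4,suppress=True)
o=arm.observe();p=o["position"];print(p,o["force"],o["ft_torque"])
u=np.array([-.155,.988]);print("rest",(np.array([.481,.1465])-p[:2])@u-.265)
s=arm.get_image("side");t=arm.get_image("top")
for i in (s,t):
  for l,z in (("carrier_end",.07),("tall_tube",.087),("mark",.07)):
    print(l,[(round(r["conf"],2),onz(i,np.array(r["centre"])*S,z)) for r in arm.place_of(l,i)[:2]])
def crop(i,c,r,k):
    c=np.array(c).astype(int);return cv2.resize(i["frame"][c[1]-r:c[1]+r,c[0]-r:c[0]+r],(k,k),interpolation=cv2.INTER_CUBIC)
A=crop(s,(335,300),50,400);B=crop(t,(275,275),35,400)
cv2.imwrite("pics/c8.png",np.hstack([A,B])[...,::-1])
E
```

```text
[ 0.5342 -0.1838  0.0898] [-0.1319  0.2535  6.0221] [-0.0998  0.0909 -0.009 ]
rest 0.06958644297439448
carrier_end [(0.69, array([0.4974, 0.0766, 0.07  ]))]
tall_tube [(0.84, array([0.4971, 0.0411, 0.087 ])), (0.73, array([0.4618, 0.4624, 0.087 ]))]
mark [(0.67, array([0.4823, 0.1506, 0.07  ]))]
carrier_end [(0.68, array([0.4919, 0.0673, 0.07  ])), (0.5, array([ 0.5029, -0.0629,  0.07  ]))]
tall_tube [(0.67, array([0.5006, 0.0414, 0.087 ])), (0.56, array([0.4747, 0.4257, 0.087 ]))]
mark [(0.7, array([0.4714, 0.1505, 0.07  ]))]
```

View pics/c8.png

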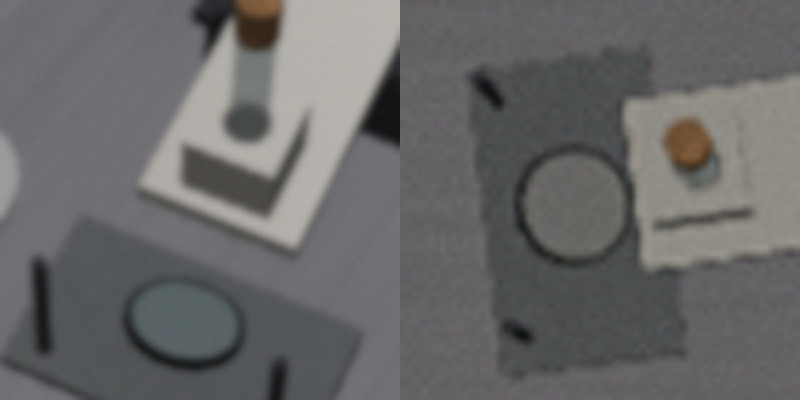

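The tube is seated, and the board is level and lined up between the posts. I'll slide most of the remaining 70 mm.

Emit:
{"name": "carry_out", "arguments": {"claw": [0.5,0.5,0.5,0.5,0.5,0.5,0.5,0.5,0.5,0.5,0.5,0.5,0.5], "delta_pos": [[0,-0.3,0],[0,-0.6,0],[0,-0.7,0],[0,-0.7,0],[0,-0.7,0],[0,-0.7,0],[0,-0.7,0],[0,-0.7,0],[0,-0.7,0],[0,-0.6,0],[0,-0.3,0],[0,0,0],[0,0,0]], "angular": [[0,0,0],[0,0,0],[0,0,0],[0,0,0],[0,0,0],[0,0,0],[0,0,0],[0,0,0],[0,0,0],[0,0,0],[0,0,0],[0,0,0],[0,0,0]]}}

```text
clock: 21.8
position: [0.5239, -0.1186, 0.0898]
ee_rot: [-3.132, -0.246, -0.0]
force: [-0.0, -3.7, 6.7]
width: 0.128
gripper_force: 55.0
```

```bash
cat > chk.py <<'E'
from h import *
import sys
np.set_printoptions(precision=4,suppress=True)
o=arm.observe();p=o["position"];print(p,o["force"],o["ft_torque"])
u=np.array([-.155,.988]);print("rest",(np.array([.481,.1465])-p[:2])@u-.265)
s=arm.get_image("side");t=arm.get_image("top")
for i in (s,t):
  for l,z in (("carrier_end",.07),("mark",.07),("carrier_bore",.122)):
    print(l,[(round(r["conf"],2),onz(i,np.array(r["centre"])*S,z)) for r in arm.place_of(l,i)[:2]])
# overlay: posts' base/top and predicted end corners
def crop(i,c,r,k):
    c=np.array(c).astype(int);g=cv2.resize(i["frame"][c[1]-r:c[1]+r,c[0]-r:c[0]+r],(k,k),interpolation=cv2.INTER_CUBIC)
    for q in (-1,1):
      X=np.r_[np.array([.481,.1465])+q*.065*np.array([.988,.155]),0]
      for z in (.008,.07,.1):
        a=(proj(i,X+[0,0,z])-c+r+.5)*k/(2*r);cv2.circle(g,tuple(int(v) for v in a),3,(255,0,0),1)
      e=p[:2]+.265*u+q*.045*np.array([.988,.155])
      for z in (.07,.082):
        a=(proj(i,np.r_[e,z])-c+r+.5)*k/(2*r);cv2.circle(g,tuple(int(v) for v in a),3,(0,255,0),1)
    return g
A=crop(s,(328,328),40,400);B=crop(t,(268,275),35,400)
cv2.imwrite("pics/"+sys.argv[1],np.hstack([A,B])[...,::-1])
E
python3 chk.py c9.png
```

```text
[ 0.5239 -0.1186  0.0898] [-0.0004 -3.6559  6.7   ] [-0.629  -0.1413  0.0359]
rest 0.0035658288134552962
carrier_end [(0.77, array([0.4857, 0.1387, 0.07  ]))]
mark [(0.57, array([0.4808, 0.1525, 0.07  ]))]
carrier_bore [(0.71, array([0.4901, 0.1166, 0.122 ]))]
carrier_end [(0.89, array([0.4712, 0.1267, 0.07  ]))]
mark [(0.69, array([0.4803, 0.149 , 0.07  ])), (0.44, array([ 0.529 , -0.1894,  0.07  ]))]
carrier_bore [(0.66, array([0.4823, 0.111 , 0.122 ]))]
```

View pics/c9.png

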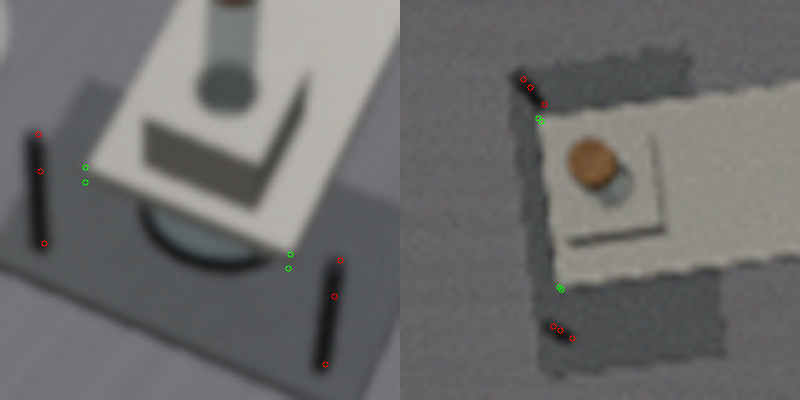

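Both cameras show the posts 1–2.5 mm further out than predicted. I'll measure the posts and the board edge in the same image.

```bash
cat > fin.py <<'E'
from h import *
from scipy.optimize import least_squares
np.set_printoptions(precision=4,suppress=True)
p=arm.observe()["position"];u=np.array([-.155,.988]);v=np.array([.988,.155])
for cam in("side","top"):
    im=arm.get_image(cam);g=cv2.cvtColor(im["frame"],cv2.COLOR_RGB2GRAY).astype(np.float32);out=[]
    for q in(-1,1):
        def f(d,n=False):
            # darkness-weighted matching: post silhouette position
            b=np.array([.481,.1465])+q*.065*v+d
            val=0
            for z in np.linspace(.015,.095,17):
                a=proj(im,np.r_[b,z]).astype(np.float32);val+=cv2.getRectSubPix(cv2.GaussianBlur(g,(3,3),0),(1,1),(float(a[0]),float(a[1])))[0,0]
            return val
        G=[(f(np.array([i,j])*.001),i,j) for i in range(-6,7,1) for j in range(-7,8,1)]
        G.sort();G=np.array(G);m=G[:12,1:].mean(0);print(cam,q,"post offset mm",m,G[0]);out.append(np.array([.481,.1465])+q*.065*v+m*.001)
    # board end: sample intensity along u at z=.082
    E=[]
    for w in np.linspace(-.036,.036,13):
        ts=np.arange(-.02,.02,.0005);vals=[]
        for s in ts:
            a=proj(im,np.r_[p[:2]+(.265+s)*u+(w-0)*v,.082]);vals.append(cv2.getRectSubPix(g,(1,1),(float(a[0]),float(a[1])))[0,0])
        vals=cv2.GaussianBlur(np.array(vals,np.float32)[None],(9,1),0)[0]
        E.append(ts[np.argmin(np.gradient(vals))])
    print(cam,"edge offset vs pred mm",np.round(np.array(E)*1e3,1))
    print(cam,"rest mm",((np.mean(out,0)-p[:2])@u-.265-np.median(E))*1e3)
E
python3 fin.py
```

```text
side -1 post offset mm [0.  3.5] [552.662   0.      3.   ]
side 1 post offset mm [-0.8333  3.75  ] [596.891  -1.      4.   ]
side edge offset vs pred mm [ 0.   0.  -0.5  0.  -0.5 -0.5 -0.5  0.   0.   0.   0.  -0.5 -0.5]
side rest mm 7.1794344135635395
top -1 post offset mm [-0.25    2.1667] [705.6106   0.       2.    ]
top 1 post offset mm [-0.5  2. ] [629.532   0.      2.   ]
top edge offset vs pred mm [ 1.5  1.   0.   0.   1.5  1.   0.  -0.5  1.5  1.   0.  -0.5  1.5]
top rest mm 4.649809413563504
```

Emit:
{"name": "carry_out", "arguments": {"claw": [0.5,0.5,0.5,0.5,0.5,0.5,0.5], "delta_pos": [[0,-0.2,0],[0,-0.2,0],[0,-0.15,0],[0,0,0],[0,0,0],[0,0,0],[0,0,0]], "angular": [[0,0,0],[0,0,0],[0,0,0],[0,0,0],[0,0,0],[0,0,0],[0,0,0]]}}

```text
clock: 23.0
position: [0.5232, -0.1141, 0.0899]
ee_rot: [3.131, 0.245, 0.0]
force: [1.2, -5.1, 7.2]
width: 0.127
gripper_force: 55.0
```

```bash
python3 fin.py; python3 chk.py c10.png
```

```text
side -1 post offset mm [0.  3.5] [559.1718   0.       3.    ]
side 1 post offset mm [-0.8333  3.75  ] [597.166  -1.      4.   ]
side edge offset vs pred mm [ 0.   0.5  0.  -0.5 -0.5 -0.5  0.   0.   0.5  0.   0.   0.   0. ]
side rest mm 2.6245559881264806
top -1 post offset mm [-0.25    2.1667] [696.918   0.      2.   ]
top 1 post offset mm [-0.5  2. ] [625.3822  -1.       2.    ]
top edge offset vs pred mm [ 0.   0.   1.5  1.   0.  -0.5  1.5  1.   0.  -0.5  1.5  1.   0.5]
top rest mm 0.5949309881264457
[ 0.5232 -0.1141  0.0899] [ 0.789  -5.907   5.9232] [-1.2084 -0.197   0.0057]
rest -0.0010174800537885442
carrier_end [(0.64, array([0.4821, 0.1486, 0.07  ]))]
mark [(0.92, array([0.4798, 0.1519, 0.07  ]))]
carrier_bore [(0.57, array([0.4905, 0.1082, 0.122 ])), (0.31, array([ 0.6942, -0.0611,  0.122 ]))]
carrier_end [(0.75, array([0.4715, 0.1451, 0.07  ])), (0.26, array([0.476 , 0.1346, 0.07  ]))]
mark []
carrier_bore [(0.7, array([ 0.5181, -0.1837,  0.122 ])), (0.58, array([0.4852, 0.112 , 0.122 ]))]
```

View pics/c10.png

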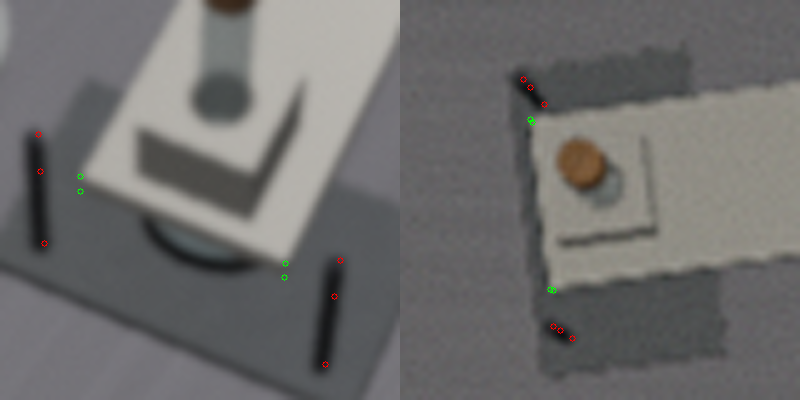

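Emit:
{"name": "carry_out", "arguments": {"claw": [0.5,0.5,0.5,0.5,0.5,0.5], "delta_pos": [[0,-0.1,0],[0,0,0],[0,0,0],[0,0,0],[0,0,0],[0,0,0]], "angular": [[0,0,0],[0,0,0],[0,0,0],[0,0,0],[0,0,0],[0,0,0]]}}

```text
clock: 24.1
position: [0.5231, -0.1133, 0.0899]
ee_rot: [3.131, 0.244, 0.001]
force: [1.0, -5.7, 5.6]
width: 0.127
gripper_force: 55.0
```

```bash
python3 fin.py | grep -v post; python3 -c "
from cell import arm
print(arm.observe()); print(arm.sign_off())"
```

```text
side edge offset vs pred mm [ 0.   0.5  0.   0.   0.  -0.5 -0.5  0.   0.   0.   0.   0.5  0. ]
side rest mm 1.5505715441735783
top edge offset vs pred mm [ 0.   1.5  0.5  0.   0.   1.5  1.   0.  -0.5  1.5  1.   0.5 -0.5]
top rest mm -0.17151178915976797
{'clock': 24.2, 'joints': array([ 0.28280794,  0.46256012, -0.22769204,  1.93182645,  0.14753686,
        0.7625456 , -1.44359335]), 'dq': array([-0.00074274, -0.0022768 , -0.0003896 ,  0.00011468, -0.00103948,
        0.00036169,  0.00036604]), 'joint_efforts': array([-2.90169105e+00, -5.71063650e+01, -5.57547346e+00, -2.10214233e+01,
       -1.54968493e+00,  1.98230152e-01, -4.99622809e-03]), 'position': array([ 0.5230649 , -0.11331312,  0.0898873 ]), 'ee_rot': array([3.13117857e+00, 2.44509121e-01, 5.32983652e-04]), 'force': array([ 1.0031952 , -6.5803735 ,  6.39066794]), 'ft_torque': array([-1.43050727, -0.22553227,  0.04925335]), 'gripper_force': 54.98975157737732, 'width': 0.1246079170172987}
the job is handed in; nothing more can be done
None
```

I handed the job in at 24 s: the tall tube is down in the bore, and the gripper still holds the board level by its fin. The outer end measures within about 2 mm of the posts; the hand-in returned no verdict.

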